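Set and lock a thimble height gauge

ROBOT

A 7-joint arm with a two-finger parallel gripper is mounted at the origin on the work surface. World frame = base frame: x ahead of the robot, y to its left, z up, the work surface at z = 0. Lengths are in m, angles in degrees, forces in N, time in s.
With the tool pointing down it reaches from about 0.4 to 0.875 m from the base axis. Payload 6.5 kg.
Tool frame: the origin (TCP) lies at the very end of the fingers, on their centre line; the grasp point (between the pads) lies 19 mm behind it (ctrl.grip_point_offset is the distance from the TCP to the grasp point, in m); z points along the fingers, y is the direction in which the jaws open and shut (so a half turn about z gives the same grasp; the last joint's range is limited). The gripper opens to 88 mm and grips with 3 to 60 N. Pads are 18 mm wide; open, the fingers measure 123 mm over their backs; the gripper's body (75 mm by 187 mm) begins 45 mm behind the grasp point.
Start: joints at [-78.048, 30.733, -0.252, 88.115, 0.149, 61.152, -4.079], TCP at [0.176, 0.626, 0.239] pointing down, gripper open.
Joint ranges: [-154.64, 154.64], [-21.42, 123.67], [-72.66, 72.17], [13.99, 137.28], [-74.86, 254.86], [10.95, 109.41], [-158.01, 158.01]. Speed limits (degrees/s): [136.94, 136.94, 180, 180, 180, 180, 180].

INTERFACE

Orientations are given as a 3x3 rotation matrix whose columns are the frame's x, y, z axes.
In Python, from cell import ctrl gives the robot as it stands. The module is installed in compiled form; this text tells all that it offers.
- The arm moves only by the tool step_arm, never from a script. Its argument "commands" is a list of rows, each an object of numbers: "tx", "ty", "tz": the shift along the world's x, y, z in mm; "yaw": the turn about the world's z in rad. In form: [{"tx": .., "ty": .., "tz": .., "yaw": ..}, ...]. A call has 1 to 10 rows; each row is the pose to reach, as a shift and turn from the pose commanded when the call began; what a row does not reach only later rows make up. A row lasts 1/8 s, in which the tool goes at most 62.5 mm and 10.7 degrees, less where a joint would pass 70% of its speed; a pose out of reach is approached as far as the arm can. A call with a gripper value outside its range is refused whole. "jaw" is the closure, from 0 (fully open) to 1 (shut), set as the call begins (left out, the last holds). The fingers move at their own pace and stop on an object; "newtons" is the grip in N (left out, the last holds). Time passes only in rows, so rows that repeat a pose let the fingers close. It gives the time, the measured TCP pose, the force and the opening at its end, in the units of the state.
- ctrl.get_obs(): the state, without advancing time (a new reading comes with each control period).
- ctrl.get_image(name): name is "side" or "top"; returns a dict with "frame" (480x640x3 uint8, blue, green, red), "range_z" (480x640 float32, m along the optical axis (not along the pixel's ray), 0 where there is no reading), "fx", "fy", "cx", "cy" (pixels), "k1" (the pictures are not rectified: a ray, as slopes to the right and down, at radius r is drawn at 1 + k1 r^2 times it, then the intrinsics apply), "T" (4x4, takes a point from camera to world coordinates). Camera axes: x right, y up, looking along -z (the intrinsics and any distortion apply to the point x, -y, -z); pixel columns grow to the right and rows downward; lengths in m; the calibration is good to about 2 mm. A picture is of the moment at which its call begins.
- ctrl.job_done(): hands the job in, once; it reports no verdict.
The state is a dict: "time": time; "q": joint angles; "dq": joint speeds; "effort": joint torques, N m; "position": TCP position; "tool_rot": TCP orientation; "force": force on the tool from outside, world axes, zero at the start; "moment": the same for the moment, N m; "opening": finger opening in m.
Only numpy, scipy, OpenCV 4.12 (cv2) and the standard library are available. Lean on these libraries where they do the work, as an engineer would, in place of code of your own. Each camera call takes 0.05 s, during which the arm holds its last target. There are 200 camera calls.

TASK

Measure the lavender porcelain thimble on the brass height gauge: slide the depth stop down by its red press knob until the green felt foot rests lightly on the thimble's crown, then swing the clamp lever all the way over to lock it. The porcelain is thin, so feel for the touch and press no harder than needed, and leave the foot resting on the thimble; do not disturb the other ornaments.

Things in the scene. Friction and masses are not known exactly. Their poses are not given: they have to be found in the camera images.
- gauge: Height gauge screwed to the shelf. Mahogany base 100 x 140 x 12 mm, square brass column 16 mm wide, its cap 144 mm above the shelf. Origin: on the shelf surface, straight below the centre of the steel anvil and of the felt foot; its z axis points up; the column stands 50 mm from the origin along the gauge's -y axis; the clamp lever is on its +x side.
- lavender_thimble: Lavender porcelain thimble with gilt bands, standing mouth down on the round steel anvil under the felt foot, about 23 mm across. Its height is what is to be measured: somewhere from 22 to 30 mm. Loose, about 20 g, fragile: it may crack if pressed with more than 9 N. Origin: centre of its underside (on the anvil; the anvil is height-adjustable and differs from time to time).
- depth_stop (a joint): How far the depth stop has been slid down its column, m: 0 = fully raised, 0.045 = lowest. About 4 N of downward push slides it, nearly the same all the way; it is stiff enough to stay where it is left, even with the foot pressing on the thimble. At 0 the foot's felt face is 85 mm above the shelf.
- press_knob (a point): Centre of the flat top of the red round press knob, 26 mm across and 8 mm thick, on the depth stop's arm straight above the felt foot. It travels with the stop. To be pushed down from above; it stands 121 mm above the shelf when the stop is fully raised, 36 mm above the foot's felt face. The column's top is 144 mm above the shelf.
- felt_foot: Green felt-faced foot 12 mm across under the depth stop's arm. Origin: centre of the felt's underside. It is sprung: once it touches, it yields upwards by 1 mm for every 3 N, up to 5 mm. A light rest is 1 to 6 N, so after first touch go on down only about 1 to 2 mm.
- clamp_lever (a joint): Clamp lever angle, rad: 0 to 0.25 = open (as found), 1.2 = hard against its stop, locked. It grows as the lever swings counter-clockwise seen from above. It turns with about 0.15 N m of friction (about 3 N at the post) and stays where left. It counts as locked from 1.05 rad on.
- lever_post (a point): Centre of the top of the upright black post at the lever's end, 12 mm thick and 22 mm tall above the lever bar, round: it can be pinched or pushed from the side. It circles the pivot at a radius of 55 mm and travels with the depth stop.
- lever_pivot (a point): The lever's upright pivot axis on the depth stop (at the underside of the lever, 30 mm below the top of the post). It lies at x = +28 mm, y = -50 mm in the gauge's frame. At lever angle q the post lies from here in the direction q - 0.6 rad, measured counter-clockwise from the gauge's x axis.
- gilt_thimble: Bystander: gilt brass thimble, 22 mm across, 24 mm tall. Origin: centre of its underside.
- blue_thimble: Bystander: white thimble with blue bands, 22 mm across, 25 mm tall. Origin: centre of its underside.
- onyx_egg: Bystander: black onyx egg on its foot, 39 mm across, 53 mm tall. Origin: centre of its underside.
- spoon_rest: Bystander: silver salt spoon rest with its spoon, 85 x 34 mm, 23 mm tall. Origin: centre of its underside.
- crystal_bird: Bystander: frosted crystal bird, about 95 mm long, 58 mm tall. Origin: centre of its underside.
- trinket_box: Bystander: closed mahogany trinket box, 60 x 45 x 30 mm. Origin: centre of its underside.
Mind the look-alikes: they are no part of the job. Leave any orange, turquoise or white look-alike of the gauge alone.

How it is judged:
By the outcome, as a careful person would: the job done as asked, in the order asked, and still so for the second after the job is handed in, with the robot touching nothing.
It also fails if it takes over 48 s, if anything falls off the work surface, if the arm or the gripper's body presses on something with over 40 N, if the wrist force passes 120 N, or if a joint passes its speed limit or range.

## Working session

There is one attempt and no reset: what is moved stays moved. The work goes in short steps, Python scripts to look and compute and a tool call to move; the robot and the scene stay as the last step left them, time stands still between calls to the robot, and variables do not carry over. Pictures are saved under pics/ and viewed, about 8 in all and at most 12, crops included, and the job is handed in when it is done.

Besides the shell and the picture viewer there is one more tool, called after "Emit:" as name(argument=value, ...), one argument or row to a line, values as JSON. step_arm: Moves the arm, as the interface text tells. Its arguments: {"type":"object","properties":{"commands":{"type":"array","items":{"type":"object","properties":{"tx":{"type":"number"},"ty":{"type":"number"},"tz":{"type":"number"},"yaw":{"type":"number"}}}},"jaw":{"type":"number"},"newtons":{"type":"number"}},"required":["commands"]}

```bash
mkdir -p pics
cat > h.py <<'E'
import numpy as np, cv2, pickle
from cell import ctrl
def grab(n):
    d=ctrl.get_image(n); pickle.dump(d,open(f'{n}.pkl','wb')); return d
def load(n): return pickle.load(open(f'{n}.pkl','rb'))
def ray(d,u,v):
    p=np.array([(u-d['cx'])/d['fx'],(v-d['cy'])/d['fy']]); s=p.copy()
    for _ in range(20): s=p/(1+d['k1']*(s@s))
    T=d['T']; return T[:3,3], T[:3,:3]@np.array([s[0],-s[1],-1.0])
def onplane(d,u,v,z):
    o,r=ray(d,u,v); return o+r*(z-o[2])/r[2]
def deep(d,u,v):
    o,r=ray(d,u,v); return o+r*float(d['range_z'][int(round(v)),int(round(u))])
def proj(d,P):
    T=d['T']; c=T[:3,:3].T@(np.array(P)-T[:3,3]); s=np.array([c[0],-c[1]])/-c[2]; s=s*(1+d['k1']*(s@s))
    return s[0]*d['fx']+d['cx'], s[1]*d['fy']+d['cy']
E
python3 - <<'E'
from h import *
for n in('side','top'):
    d=grab(n); cv2.imwrite(f'pics/{n}0.png',d['frame']); print(n,d['fx'],d['k1'],d['T'].round(3).tolist())
o=ctrl.get_obs(); print(o['time'],o['position'],o['tool_rot'],o['force'],o['opening'])
E
```

```text
side 491.8697292347974 0.02684141880208496 [[-0.885, 0.325, -0.333, 0.289], [-0.466, -0.619, 0.632, 0.668], [-0.001, 0.715, 0.699, 0.703], [0.0, 0.0, 0.0, 1.0]]
top 457.7210627211122 -0.10935923286131208 [[0.02, 0.99, -0.141, 0.422], [-1.0, 0.021, 0.004, 0.129], [0.007, 0.141, 0.99, 1.009], [0.0, 0.0, 0.0, 1.0]]
0.1 [0.17621147 0.62512639 0.23795708] [[-9.62510340e-01  2.71244788e-01 -3.33468374e-04]
 [ 2.71244985e-01  9.62509287e-01 -1.42493936e-03]
 [-6.55409670e-05 -1.46197049e-03 -9.99998929e-01]] [ 0.36339658 -0.83701254  0.02144639] 0.08802381883250666
```

View pics/side0.png

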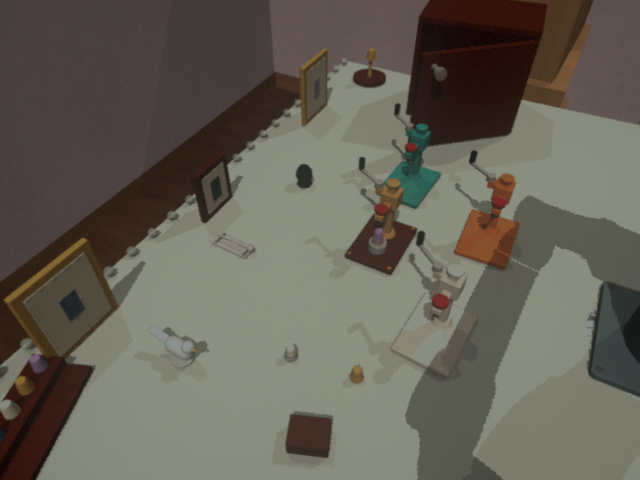

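View pics/top0.png

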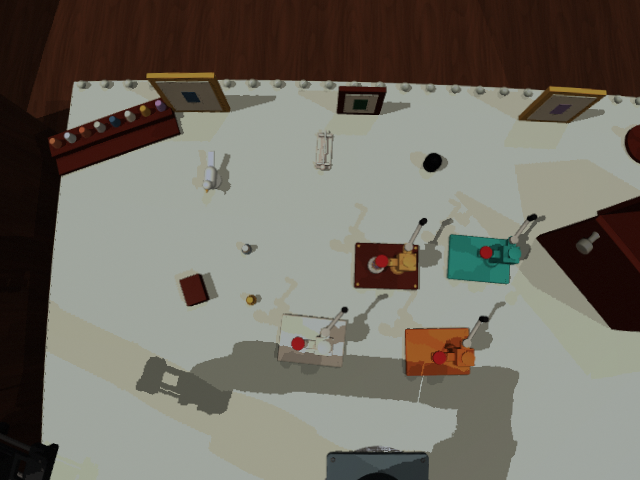

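The brass gauge on its mahogany base is at top (387,266) and side (382,243). The look-alikes are white at top (312,340), turquoise (482,258) and orange (438,352). In the top view, the red knobs sit at (381,262) for brass, (486,253), (439,357) and (298,343). I choose the one on the mahogany base with the lavender thimble under it. Next I measure it and check it in a crop.

Run:
```python
from h import *
t,s=load('top'),load('side')
def cen(d,box,f):
    x0,y0,x1,y1=box; h=cv2.cvtColor(d['frame'],cv2.COLOR_BGR2HSV)[y0:y1,x0:x1].astype(int)
    m=f(h).astype(np.uint8); n,l,st,c=cv2.connectedComponentsWithStats(m); i=1+np.argmax(st[1:,4]); return c[i]+[x0,y0],st[i]
red=lambda h:((h[...,0]<6)|(h[...,0]>174))&(h[...,1]>180)&(h[...,2]>110)
blk=lambda h:h[...,2]<45
for n,d,kb,pb in(('top',t,(365,245,400,280),(410,210,435,235)),('side',s,(365,198,392,218),(352,150,372,172))):
    c,st=cen(d,kb,red); print(n,'knob',c,st[:5],onplane(d,*c,.121),deep(d,*c))
    c,st=cen(d,pb,blk); print(n,'post',c,st[:5],deep(d,*c),onplane(d,*c,.10))
def tri(a,b):
    o1,r1=ray(t,*a);o2,r2=ray(s,*b); k=np.linalg.lstsq(np.c_[r1,-r2],o2-o1,rcond=None)[0]; p,q=o1+k[0]*r1,o2+k[1]*r2; return (p+q)/2,np.linalg.norm(p-q)
print(tri(cen(t,(365,245,400,280),red)[0],cen(s,(365,198,392,218),red)[0]))
h=cv2.cvtColor(t['frame'],cv2.COLOR_BGR2HSV)
# base rectangle
x0,y0,x1,y1=345,235,428,298
hh=h[y0:y1,x0:x1]; m=((hh[...,2]<110)&(hh[...,1]>110)).astype(np.uint8)
m=cv2.morphologyEx(m,cv2.MORPH_OPEN,np.ones((3,3)))
cs,_=cv2.findContours(m,0,1); c=max(cs,key=cv2.contourArea); r=cv2.minAreaRect(c); P=np.array([onplane(t,u+x0,v+y0,.012) for u,v in cv2.boxPoints(r)])
print('base',P.round(4).tolist(),P.mean(0),[np.linalg.norm(P[i]-P[i-1]).round(4) for i in range(4)])
a=cv2.resize(t['frame'][200:300,340:440],(400,400),interpolation=2);b=cv2.resize(s['frame'][150:275,335:460],(400,400),interpolation=2)
cv2.imwrite('pics/crop1.png',np.hstack([a,b]))
```

```text
top knob [381.4017094 260.7008547] [ 11  10  12  12 117] [0.51026179 0.0090718  0.121     ] [0.51048672 0.00876596 0.11873962]
top post [422.64102564 221.12820513] [ 9  8  8  7 39] [ 0.58443085 -0.06554007  0.15432454] [ 0.59475948 -0.07791715  0.1       ]Traceback (most recent call last):
  File "<stdin>", line 9, in <module>
  File "<stdin>", line 5, in cen
    return _wrapfunc(a, 'argmax', axis=axis, out=out, **kwds)
    return bound(*args, **kwds)
ValueError: attempt to get argmax of an empty sequence
```

```bash
cat > m.py <<'E'
from h import *
def cen(d,box,f):
    x0,y0,x1,y1=box; h=cv2.cvtColor(d['frame'],cv2.COLOR_BGR2HSV)[y0:y1,x0:x1].astype(int)
    m=f(h).astype(np.uint8); n,l,st,c=cv2.connectedComponentsWithStats(m); i=1+np.argmax(st[1:,4]); return c[i]+[x0,y0],st[i]
red=lambda h:((h[...,0]<6)|(h[...,0]>174))&(h[...,1]>150)&(h[...,2]>90)
blk=lambda h:h[...,2]<50
def tri(t,s,a,b):
    o1,r1=ray(t,*a);o2,r2=ray(s,*b); k=np.linalg.lstsq(np.c_[r1,-r2],o2-o1,rcond=None)[0]; p,q=o1+k[0]*r1,o2+k[1]*r2; return (p+q)/2,np.linalg.norm(p-q)
E
python3 - <<'E'
from m import *
t,s=load('top'),load('side')
C={}
for n,d,kb,pb in(('top',t,(365,245,400,280),(410,210,435,235)),('side',s,(365,198,392,218),(352,150,372,172))):
    for w,b,f in(('knob',kb,red),('post',pb,blk)):
        c,st=cen(d,b,f); C[n,w]=c; print(n,w,c,st[:5],deep(d,*c),onplane(d,*c,.121))
for w in('knob','post'): print(w,tri(t,s,C['top',w],C['side',w]))
h=cv2.cvtColor(t['frame'],cv2.COLOR_BGR2HSV)
x0,y0,x1,y1=345,235,428,298
hh=h[y0:y1,x0:x1]; m=((hh[...,2]<110)&(hh[...,1]>110)).astype(np.uint8)
m=cv2.morphologyEx(m,cv2.MORPH_OPEN,np.ones((3,3)))
cs,_=cv2.findContours(m,0,1); c=max(cs,key=cv2.contourArea); r=cv2.minAreaRect(c); P=np.array([onplane(t,u+x0,v+y0,.012) for u,v in cv2.boxPoints(r)])
print('base',P.round(4).tolist(),P.mean(0),[np.linalg.norm(P[i]-P[i-1]).round(4) for i in range(4)])
a=cv2.resize(t['frame'][200:300,340:440],(400,400),interpolation=2);b=cv2.resize(s['frame'][150:275,335:460],(400,400),interpolation=2)
cv2.imwrite('pics/crop1.png',np.hstack([a,b]))
E
```

```text
top knob [381.34375 260.71875] [ 10  10  13  13 128] [0.51044982 0.0088791  0.11873391] [0.51022441 0.00918543 0.121     ]
top post [422.64102564 221.12820513] [ 9  8  8  7 39] [ 0.58443085 -0.06554007  0.15432454] [ 0.59076679 -0.0731326   0.121     ]
side knob [381.46590909 207.97727273] [11  6 12  9 88] [0.508006   0.01395021 0.11895689] [0.50724111 0.01624119 0.121     ]
side post [361.48837209 163.37209302] [ 8  8  4 12 43] [ 0.58293192 -0.06001069  0.14581773] [ 0.59601063 -0.09247806  0.121     ]
knob (array([0.51048608, 0.00806028, 0.11361644]), np.float64(0.0009773016717644475))
post (array([ 0.58702734, -0.06918684,  0.1387613 ]), np.float64(0.0007474454915950516))
base [[0.5591, 0.0528, 0.012], [0.562, -0.0848, 0.012], [0.4627, -0.0841, 0.012], [0.4603, 0.0517, 0.012]] [ 0.51102395 -0.01612233  0.012     ] [np.float64(0.0987), np.float64(0.1376), np.float64(0.0993), np.float64(0.1358)]
```

View pics/crop1.png

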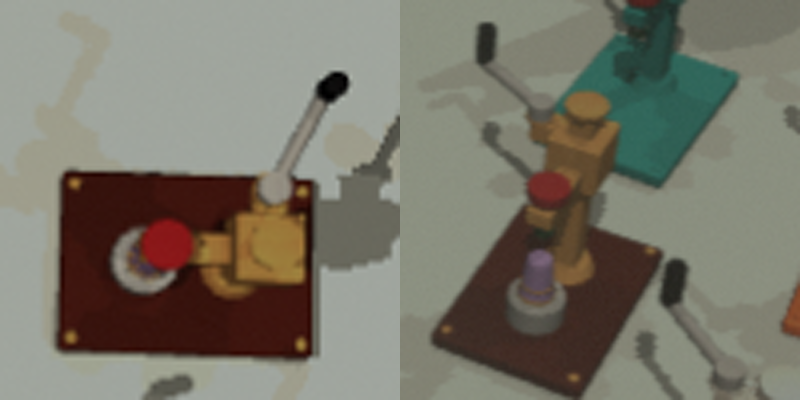

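The crop confirms it: a mahogany base with brass column, red knob at crop (167,245), the lavender thimble on its anvil at side-crop (540,265), and the black post at (333,85). Now I get the heights of the crown and post, and the shift to a point above the knob.

Run:
```python
from m import *
t,s=load('top'),load('side')
for u in (378,379): 
    for v in range(226,244,2): print((u,v),deep(s,u,v).round(4), s['frame'][v,u])
for v in range(217,226): print([deep(t,u,v)[2].round(3) for u in range(418,428)])
for v in range(256,266,3): print([deep(t,u,v)[2].round(3) for u in range(374,412,2)])
```

```text
(378, 226) [ 0.5324 -0.05    0.0117] [31 37 47]
(378, 228) [0.5139 0.0035 0.0581] [ 96  82 100]
(378, 230) [0.5115 0.009  0.0584] [108  90 109]
(378, 232) [0.5096 0.0136 0.0579] [116  97 118]
(378, 234) [0.5082 0.0164 0.0556] [93 79 95]
(378, 236) [0.5075 0.017  0.0511] [87 76 90]
(378, 238) [0.5071 0.0169 0.0459] [89 75 90]
(378, 240) [0.5066 0.017  0.0409] [85 75 91]
(378, 242) [0.5053 0.0196 0.0384] [74 69 85]
(379, 226) [ 0.5304 -0.0505  0.0122] [35 41 50]
(379, 228) [0.5119 0.0034 0.0589] [90 78 95]
(379, 230) [0.5103 0.0069 0.0572] [113  95 114]
(379, 232) [0.5077 0.0133 0.0584] [117  98 119]
(379, 234) [0.5064 0.0157 0.0558] [92 79 94]
(379, 236) [0.5059 0.016  0.051 ] [86 74 89]
(379, 238) [0.5058 0.0148 0.0447] [87 73 89]
(379, 240) [0.5053 0.0148 0.0395] [85 77 92]
(379, 242) [0.5048 0.0149 0.0344] [82 75 90]
[np.float64(-0.003), np.float64(-0.001), np.float64(-0.001), np.float64(-0.001), np.float64(-0.002), np.float64(0.002), np.float64(-0.002), np.float64(0.002), np.float64(0.002), np.float64(0.001)]
[np.float64(0.001), np.float64(0.001), np.float64(0.001), np.float64(0.0
[... 2191 characters left out ...]
np.float64(0.115), np.float64(0.116), np.float64(0.116), np.float64(0.12), np.float64(0.117), np.float64(0.115), np.float64(0.105), np.float64(0.103), np.float64(0.106), np.float64(0.106), np.float64(0.104), np.float64(0.121), np.float64(0.121), np.float64(0.123), np.float64(0.141), np.float64(0.143), np.float64(0.143), np.float64(0.142)]
[np.float64(0.045), np.float64(0.103), np.float64(0.118), np.float64(0.117), np.float64(0.116), np.float64(0.118), np.float64(0.118), np.float64(0.105), np.float64(0.105), np.float64(0.104), np.float64(0.106), np.float64(0.105), np.float64(0.119), np.float64(0.122), np.float64(0.121), np.float64(0.139), np.float64(0.14), np.float64(0.14), np.float64(0.141)]
```

Emit:
step_arm(
  commands=[
    {"tx":40,"ty":-50,"tz":0,"yaw":-0.16},
    {"tx":80,"ty":-105,"tz":0,"yaw":-0.32},
    {"tx":120,"ty":-160,"tz":0,"yaw":-0.48},
    {"tx":160,"ty":-220,"tz":0,"yaw":-0.64},
    {"tx":200,"ty":-280,"tz":0,"yaw":-0.8},
    {"tx":240,"ty":-340,"tz":0,"yaw":-0.96},
    {"tx":275,"ty":-400,"tz":0,"yaw":-1.12},
    {"tx":305,"ty":-460,"tz":0,"yaw":-1.24},
    {"tx":320,"ty":-520,"tz":0,"yaw":-1.26},
    {"tx":330,"ty":-570,"tz":0,"yaw":-1.28},
  ],
  jaw=1,
  newtons=20,
)

```text
time: 1.35
position: [0.496, 0.0916, 0.2386]
tool_rot: [[-0.016, 1.0, 0.0], [1.0, 0.016, -0.0], [-0.0, 0.0, -1.0]]
force: [0.8, 0.8, -0.7]
opening: 0.0003
```

Emit:
step_arm(
  commands=[
    {"tx":4,"ty":-25,"tz":0,"yaw":0},
    {"tx":4,"ty":-44,"tz":0,"yaw":0},
    {"tx":4,"ty":-44,"tz":-40,"yaw":0},
    {"tx":4,"ty":-44,"tz":-80,"yaw":0},
    {"tx":4,"ty":-44,"tz":-103,"yaw":0},
    {"tx":4,"ty":-44,"tz":-103,"yaw":0},
    {"tx":4,"ty":-44,"tz":-103,"yaw":0},
  ],
)

```text
time: 2.22
position: [0.5, 0.0494, 0.1365]
tool_rot: [[-0.016, 1.0, 0.001], [1.0, 0.016, 0.0], [0.0, 0.001, -1.0]]
force: [1.2, 0.1, 0.6]
opening: 0.0003
```

Run:
```python
from h import *
t=grab('top');s=grab('side')
a=cv2.resize(t['frame'][200:300,340:440],(400,400),interpolation=2);b=cv2.resize(s['frame'][150:275,335:460],(400,400),interpolation=2)
cv2.imwrite('pics/crop2.png',np.hstack([a,b]))
o=ctrl.get_obs(); print(o['time'],o['position'],o['force'])
```

```text
2.325 [0.50036239 0.04954962 0.13684951] [ 0.52305206 -0.68594647 -0.13210052]
```

View pics/crop2.png

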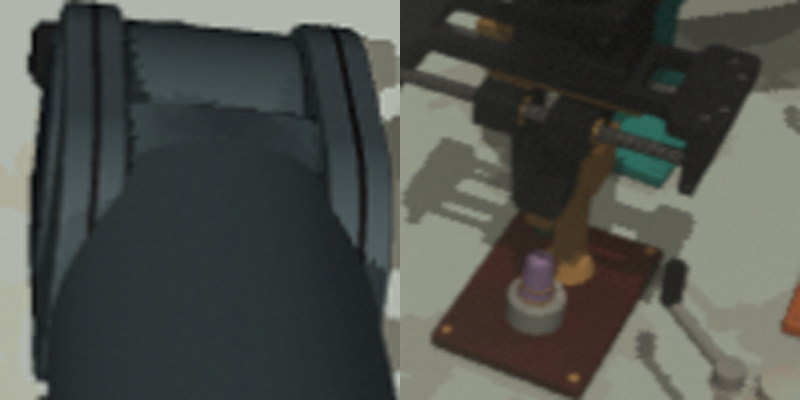

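The jaw is closed and clear of everything. The arm is short of the knob by about (+10, -40) mm, because the earlier rows were clipped. I correct that now.

Emit:
step_arm(
  commands=[
    {"tx":10,"ty":-39,"tz":0,"yaw":0},
    {"tx":10,"ty":-39,"tz":0,"yaw":0},
    {"tx":10,"ty":-39,"tz":-7,"yaw":0},
    {"tx":10,"ty":-39,"tz":-11,"yaw":0},
    {"tx":10,"ty":-39,"tz":-11,"yaw":0},
  ],
)

```text
time: 2.95
position: [0.509, 0.0112, 0.1243]
tool_rot: [[-0.017, 1.0, -0.001], [1.0, 0.017, 0.0], [0.0, -0.001, -1.0]]
force: [0.0, -0.3, 0.4]
opening: 0.0005
```

Emit:
step_arm(
  commands=[
    {"tz":-2},
    {"tz":-4},
    {"tz":-6},
    {"tz":-8},
    {"tz":-8},
    {"tz":-8},
  ],
)

```text
schema error: expected keys tx, ty, tz, yaw
```

Run:
```python
from h import *
s=grab('side')
b=cv2.resize(s['frame'][150:275,335:460],(500,500),interpolation=2)
cv2.imwrite('pics/crop3.png',b)
o=ctrl.get_obs(); print(o['time'],o['position'],o['force'])
```

```text
3.0 [0.50925037 0.01101989 0.12447668] [-0.08092266  0.44221981  0.09586812]
```

View pics/crop3.png

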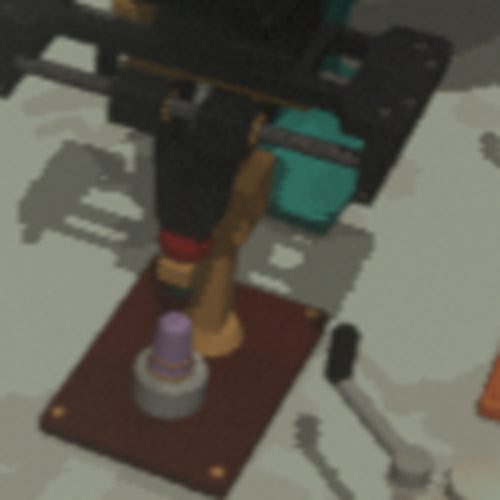

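Every row needs all four keys, so that move was refused. The fingers at (185,235) sit squarely over the red knob, with the green foot above the thimble. I press in full form.

Emit:
step_arm(
  commands=[
    {"tx":0,"ty":0,"tz":-2,"yaw":0},
    {"tx":0,"ty":0,"tz":-4,"yaw":0},
    {"tx":0,"ty":0,"tz":-6,"yaw":0},
    {"tx":0,"ty":0,"tz":-8,"yaw":0},
    {"tx":0,"ty":0,"tz":-8,"yaw":0},
    {"tx":0,"ty":0,"tz":-8,"yaw":0},
  ],
)

```text
time: 3.75
position: [0.5095, 0.0104, 0.1167]
tool_rot: [[-0.016, 1.0, -0.0], [1.0, 0.016, -0.0], [-0.0, -0.0, -1.0]]
force: [-0.1, 0.3, 0.1]
opening: 0.0004
```

Emit:
step_arm(
  commands=[
    {"tx":0,"ty":0,"tz":-2,"yaw":0},
    {"tx":0,"ty":0,"tz":-4,"yaw":0},
  ],
)

```text
time: 4.0
position: [0.5096, 0.0104, 0.1128]
tool_rot: [[-0.016, 1.0, 0.0], [1.0, 0.016, 0.0], [0.0, 0.0, -1.0]]
force: [-0.7, 0.4, 5.4]
opening: 0.0004
```

Emit:
step_arm(
  commands=[
    {"tx":0,"ty":0,"tz":-2,"yaw":0},
    {"tx":0,"ty":0,"tz":-4,"yaw":0},
  ],
)

```text
time: 4.25
position: [0.5096, 0.0104, 0.1086]
tool_rot: [[-0.016, 1.0, 0.0], [1.0, 0.016, -0.0], [-0.0, 0.0, -1.0]]
force: [-1.0, 0.4, 4.0]
opening: 0.0004
```

Emit:
step_arm(
  commands=[
    {"tx":0,"ty":0,"tz":-2,"yaw":0},
    {"tx":0,"ty":0,"tz":-4,"yaw":0},
    {"tx":0,"ty":0,"tz":-6,"yaw":0},
    {"tx":0,"ty":0,"tz":-8,"yaw":0},
  ],
)

```text
time: 4.75
position: [0.5096, 0.0104, 0.1006]
tool_rot: [[-0.016, 1.0, 0.0], [1.0, 0.016, -0.0], [-0.0, 0.0, -1.0]]
force: [-0.7, 0.5, 5.2]
opening: 0.0008
```

Emit:
step_arm(
  commands=[
    {"tx":0,"ty":0,"tz":-0.5,"yaw":0},
    {"tx":0,"ty":0,"tz":-1,"yaw":0},
  ],
)

```text
time: 5.0
position: [0.5096, 0.0104, 0.0997]
tool_rot: [[-0.016, 1.0, 0.0], [1.0, 0.016, -0.0], [-0.0, 0.0, -1.0]]
force: [-0.4, -0.2, 3.9]
opening: 0.0006
```

Run:
```python
from h import *
s=grab('side')
b=cv2.resize(s['frame'][180:260,350:430],(560,560),interpolation=2)
cv2.imwrite('pics/crop4.png',b)
o=ctrl.get_obs(); print(o['time'],o['position'],o['force'])
```

```text
5.05 [0.50956665 0.01036051 0.09968953] [-0.43028364  0.54210547  3.93098532]
```

View pics/crop4.png

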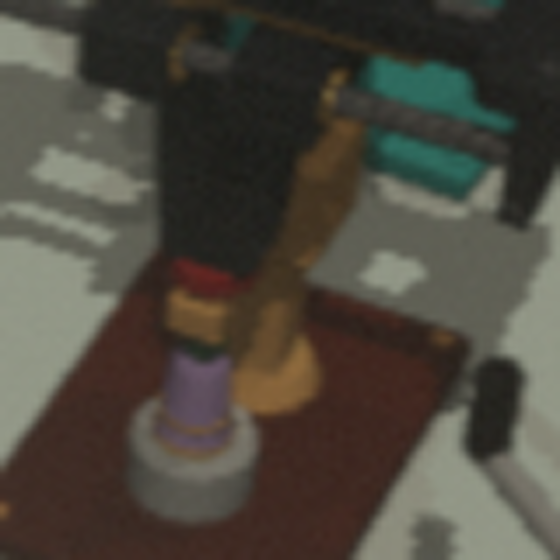

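The foot at (195,350) is just above the crown and the force is still the 4 N slide value. From here I use half-millimetre steps.

Emit:
step_arm(
  commands=[
    {"tx":0,"ty":0,"tz":-0.5,"yaw":0},
    {"tx":0,"ty":0,"tz":-1,"yaw":0},
  ],
)

```text
time: 5.3
position: [0.5096, 0.0104, 0.0987]
tool_rot: [[-0.016, 1.0, 0.0], [1.0, 0.016, 0.0], [0.0, 0.0, -1.0]]
force: [-0.2, 0.5, 3.8]
opening: 0.0006
```

Emit:
step_arm(
  commands=[
    {"tx":0,"ty":0,"tz":-0.5,"yaw":0},
  ],
)

```text
time: 5.42
position: [0.5096, 0.0104, 0.0982]
tool_rot: [[-0.016, 1.0, 0.0], [1.0, 0.016, -0.0], [-0.0, 0.0, -1.0]]
force: [-0.7, -0.7, 3.8]
opening: 0.0005
```

Emit:
step_arm(
  commands=[
    {"tx":0,"ty":0,"tz":-0.5,"yaw":0},
  ],
)

```text
time: 5.55
position: [0.5096, 0.0104, 0.0977]
tool_rot: [[-0.016, 1.0, 0.0], [1.0, 0.016, -0.0], [-0.0, 0.0, -1.0]]
force: [-1.3, -0.4, 5.1]
opening: 0.0
```

Emit:
step_arm(
  commands=[
    {"tx":0,"ty":0,"tz":-0.4,"yaw":0},
  ],
)

```text
time: 5.68
position: [0.5096, 0.0104, 0.0973]
tool_rot: [[-0.016, 1.0, 0.0], [1.0, 0.016, -0.0], [-0.0, 0.0, -1.0]]
force: [-0.7, -0.2, 3.9]
opening: 0.0004
```

Emit:
step_arm(
  commands=[
    {"tx":0,"ty":0,"tz":0,"yaw":0},
  ],
)

```text
time: 5.8
position: [0.5096, 0.0103, 0.0973]
tool_rot: [[-0.016, 1.0, 0.0], [1.0, 0.016, -0.0], [-0.0, 0.0, -1.0]]
force: [-0.0, 0.2, 3.9]
opening: 0.0005
```

Still no touch, so I continue.

Emit:
step_arm(
  commands=[
    {"tx":0,"ty":0,"tz":-0.5,"yaw":0},
  ],
)

```text
time: 5.92
position: [0.5095, 0.0104, 0.0968]
tool_rot: [[-0.016, 1.0, 0.0], [1.0, 0.016, -0.0], [-0.0, 0.0, -1.0]]
force: [-0.8, -0.5, 4.2]
opening: 0.0004
```

Emit:
step_arm(
  commands=[
    {"tx":0,"ty":0,"tz":-0.5,"yaw":0},
  ],
)

```text
time: 6.05
position: [0.5096, 0.0104, 0.0963]
tool_rot: [[-0.016, 1.0, 0.0], [1.0, 0.016, -0.0], [-0.0, 0.0, -1.0]]
force: [-1.2, -0.2, 4.5]
opening: 0.0001
```

Emit:
step_arm(
  commands=[
    {"tx":0,"ty":0,"tz":0,"yaw":0},
  ],
)

```text
time: 6.18
position: [0.5095, 0.0104, 0.0963]
tool_rot: [[-0.016, 1.0, 0.0], [1.0, 0.016, -0.0], [-0.0, 0.0, -1.0]]
force: [-0.1, -0.1, 3.5]
opening: 0.0007
```

Emit:
step_arm(
  commands=[
    {"tx":0,"ty":0,"tz":-0.5,"yaw":0},
  ],
)

```text
time: 6.3
position: [0.5096, 0.0104, 0.0959]
tool_rot: [[-0.016, 1.0, 0.0], [1.0, 0.016, -0.0], [-0.0, 0.0, -1.0]]
force: [-1.0, -0.5, 4.3]
opening: 0.0005
```

Emit:
step_arm(
  commands=[
    {"tx":0,"ty":0,"tz":-0.5,"yaw":0},
  ],
)

```text
time: 6.42
position: [0.5095, 0.0104, 0.0953]
tool_rot: [[-0.016, 1.0, 0.0], [1.0, 0.016, -0.0], [-0.0, 0.0, -1.0]]
force: [-0.2, -0.3, 3.8]
opening: 0.0005
```

Emit:
step_arm(
  commands=[
    {"tx":0,"ty":0,"tz":0,"yaw":0},
  ],
)

```text
time: 6.55
position: [0.5095, 0.0104, 0.0953]
tool_rot: [[-0.016, 1.0, 0.0], [1.0, 0.016, -0.0], [-0.0, 0.0, -1.0]]
force: [-0.7, -0.5, 2.9]
opening: 0.0001
```

Emit:
step_arm(
  commands=[
    {"tx":0,"ty":0,"tz":-0.5,"yaw":0},
  ],
)

```text
time: 6.68
position: [0.5096, 0.0104, 0.0949]
tool_rot: [[-0.016, 1.0, 0.0], [1.0, 0.016, 0.0], [0.0, 0.0, -1.0]]
force: [0.5, -0.2, 5.2]
opening: 0.0008
```

Emit:
step_arm(
  commands=[
    {"tx":0,"ty":0,"tz":-0.5,"yaw":0},
  ],
)

```text
time: 6.8
position: [0.5096, 0.0104, 0.0944]
tool_rot: [[-0.016, 1.0, 0.0], [1.0, 0.016, 0.0], [0.0, 0.0, -1.0]]
force: [-1.0, -0.1, 5.8]
opening: 0.0006
```

Emit:
step_arm(
  commands=[
    {"tx":0,"ty":0,"tz":0,"yaw":0},
  ],
)

```text
time: 6.92
position: [0.5096, 0.0104, 0.0944]
tool_rot: [[-0.016, 1.0, 0.0], [1.0, 0.016, 0.0], [0.0, 0.0, -1.0]]
force: [-1.3, -0.1, 5.1]
opening: 0.0002
```

Emit:
step_arm(
  commands=[
    {"tx":0,"ty":0,"tz":-0.4,"yaw":0},
  ],
)

```text
time: 7.05
position: [0.5095, 0.0104, 0.0941]
tool_rot: [[-0.016, 1.0, 0.0], [1.0, 0.016, 0.0], [0.0, 0.0, -1.0]]
force: [-0.6, -0.6, 7.8]
opening: 0.0004
```

Emit:
step_arm(
  commands=[
    {"tx":0,"ty":0,"tz":0,"yaw":0},
  ],
)

```text
time: 7.18
position: [0.5095, 0.0104, 0.0941]
tool_rot: [[-0.016, 1.0, 0.0], [1.0, 0.016, 0.0], [0.0, 0.0, -1.0]]
force: [-0.6, 0.2, 6.3]
opening: 0.0005
```

The touch began near z = 0.095. The force is now about 7 N, of which about 3 N is on the foot. I back off upward and go round behind the post.

Emit:
step_arm(
  commands=[
    {"tx":0,"ty":0,"tz":15,"yaw":0},
    {"tx":0,"ty":0,"tz":45,"yaw":0},
    {"tx":0,"ty":0,"tz":68,"yaw":0},
    {"tx":30,"ty":-20,"tz":68,"yaw":0},
    {"tx":78,"ty":-50,"tz":68,"yaw":0},
    {"tx":78,"ty":-85,"tz":68,"yaw":0},
    {"tx":78,"ty":-112,"tz":68,"yaw":0},
    {"tx":78,"ty":-112,"tz":68,"yaw":0},
    {"tx":78,"ty":-112,"tz":68,"yaw":0},
  ],
)

```text
time: 8.3
position: [0.5875, -0.1001, 0.1621]
tool_rot: [[-0.017, 1.0, -0.0], [1.0, 0.017, 0.001], [0.001, -0.0, -1.0]]
force: [-0.9, 0.7, -0.5]
opening: 0.0002
```

Run:
```python
from m import *
s=grab('side'); o=ctrl.get_obs(); print(o['time'],o['position'],o['force'])
b=cv2.resize(s['frame'][150:250,335:435],(560,560),interpolation=2)
cv2.imwrite('pics/crop5.png',b)
```

```text
8.35 [ 0.58755521 -0.09970373  0.16199778] [-0.21938865  0.93263685 -0.60233688]
```

View pics/crop5.png

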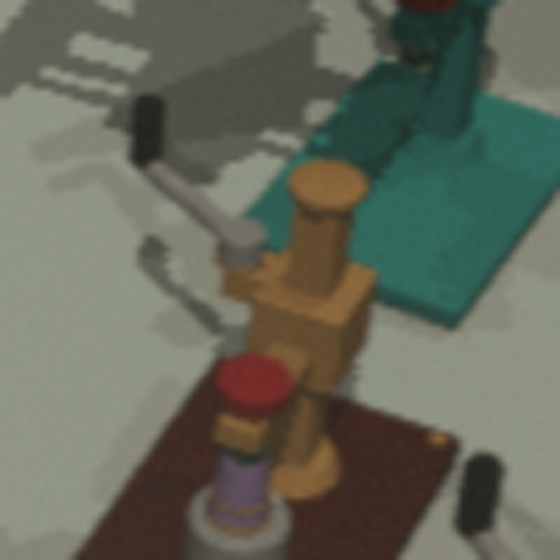

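The foot at (245,455) rests on the crown and the lever is still open, with its post at crop (148,130). I check the post position and height before lowering.

Run:
```python
from m import *
s=load('side'); print('tcp px',proj(s,(.5875,-.1,.162)))
c,st=cen(s,(352,162,370,182),blk); print(c,st)
for v in range(166,182): print(v,deep(s,c[0],v).round(4),s['frame'][v,int(round(c[0]))])
print('knob',deep(s,380,217),s['frame'][217,380])
```

```text
tcp px (np.float64(368.2849348819103), np.float64(145.24922276714676))
[360.9245283  172.60377358] [ 7  5  5 12 53]
166 [ 0.6559 -0.2387  0.0012] [70 79 79]
167 [ 0.5867 -0.0678  0.131 ] [39 45 44]
168 [ 0.5847 -0.0633  0.1322] [34 40 39]
169 [ 0.5837 -0.0611  0.1316] [34 38 37]
170 [ 0.5834 -0.0606  0.1297] [33 37 37]
171 [ 0.582  -0.0577  0.1296] [35 39 39]
172 [ 0.583  -0.0605  0.125 ] [33 39 39]
173 [ 0.5829 -0.0605  0.1227] [31 37 36]
174 [ 0.5835 -0.0624  0.1188] [31 36 35]
175 [ 0.5831 -0.0617  0.117 ] [36 39 39]
176 [ 0.5833 -0.0627  0.1137] [35 40 38]
177 [ 0.5824 -0.061   0.1128] [32 38 37]
178 [ 0.5823 -0.0611  0.1103] [39 44 45]
179 [ 0.5821 -0.0608  0.1081] [67 73 75]
180 [ 0.5811 -0.0587  0.1074] [82 90 92]
181 [ 0.5809 -0.0587  0.105 ] [85 95 96]
knob [0.51015692 0.01002557 0.09305183] [ 40  45 116]
```

Emit:
step_arm(
  commands=[
    {"tx":0,"ty":0,"tz":-25,"yaw":0},
    {"tx":0,"ty":0,"tz":-46,"yaw":0},
    {"tx":0,"ty":0,"tz":-46,"yaw":0},
    {"tx":2,"ty":8,"tz":-46,"yaw":0},
    {"tx":3,"ty":16,"tz":-46,"yaw":0},
    {"tx":5,"ty":24,"tz":-46,"yaw":0},
    {"tx":6,"ty":32,"tz":-46,"yaw":0},
  ],
)

```text
time: 9.22
position: [0.5946, -0.0703, 0.1166]
tool_rot: [[-0.015, 1.0, 0.003], [1.0, 0.015, -0.002], [-0.002, 0.003, -1.0]]
force: [2.4, -5.3, -0.2]
opening: 0.0004
```

Emit:
step_arm(
  commands=[
    {"tx":0,"ty":8,"tz":0,"yaw":0},
    {"tx":0,"ty":16,"tz":0,"yaw":0},
    {"tx":-2,"ty":24,"tz":0,"yaw":0},
    {"tx":-4,"ty":31,"tz":0,"yaw":0},
    {"tx":-6,"ty":37,"tz":0,"yaw":0},
    {"tx":-8,"ty":41,"tz":0,"yaw":0},
  ],
)

```text
time: 9.98
position: [0.5852, -0.028, 0.1159]
tool_rot: [[-0.016, 1.0, -0.0], [1.0, 0.016, 0.0], [0.0, -0.0, -1.0]]
force: [2.4, -1.8, 0.9]
opening: 0.0005
```

Emit:
step_arm(
  commands=[
    {"tx":0,"ty":2,"tz":0,"yaw":0},
    {"tx":-1,"ty":4,"tz":0,"yaw":0},
  ],
)

```text
time: 10.22
position: [0.5838, -0.025, 0.1157]
tool_rot: [[-0.016, 1.0, -0.001], [1.0, 0.016, -0.0], [-0.0, -0.001, -1.0]]
force: [0.4, -3.7, 0.8]
opening: 0.0006
```

Emit:
step_arm(
  commands=[
    {"tx":0,"ty":1.5,"tz":0,"yaw":0},
    {"tx":0,"ty":3,"tz":0,"yaw":0},
  ],
)

```text
time: 10.48
position: [0.5836, -0.0241, 0.1157]
tool_rot: [[-0.014, 1.0, -0.002], [1.0, 0.014, -0.003], [-0.003, -0.002, -1.0]]
force: [-1.1, -9.4, 1.1]
opening: 0.0003
```

The force rises against the stop at post y ≈ -0.009, which matches q ≈ 1.2. I back off, rise, and check.

Emit:
step_arm(
  commands=[
    {"tx":0,"ty":-8,"tz":0,"yaw":0},
    {"tx":0,"ty":-16,"tz":0,"yaw":0},
    {"tx":0,"ty":-16,"tz":30,"yaw":0},
    {"tx":10,"ty":-40,"tz":80,"yaw":0},
    {"tx":20,"ty":-90,"tz":120,"yaw":0},
    {"tx":20,"ty":-140,"tz":140,"yaw":0},
    {"tx":20,"ty":-190,"tz":140,"yaw":0},
    {"tx":20,"ty":-200,"tz":140,"yaw":0},
    {"tx":20,"ty":-200,"tz":140,"yaw":0},
  ],
)

```text
time: 11.6
position: [0.6043, -0.2214, 0.2555]
tool_rot: [[-0.015, 1.0, -0.001], [1.0, 0.015, 0.001], [0.001, -0.001, -1.0]]
force: [0.4, 1.1, -0.2]
opening: 0.0004
```

Run:
```python
from m import *
s=grab('side');t=grab('top'); o=ctrl.get_obs(); print(o['time'],o['position'],o['force'])
a=cv2.resize(t['frame'][200:300,340:440],(400,400),interpolation=2)
b=cv2.resize(s['frame'][160:260,335:435],(400,400),interpolation=2)
cv2.imwrite('pics/crop6.png',np.hstack([a,b]))
print('knob',deep(s,380,217),s['frame'][217,380])
c,st=cen(t,(370,205,410,240),blk); P=deep(t,*c); Q=onplane(t,*c,.131); print(c,st,P,Q)
for p in(P,Q): print('q',np.arctan2(p[1]+.040,p[0]-.539)-.02+.6)
```

```text
11.7 [ 0.60491182 -0.21933475  0.25540505] [0.43922879 1.55651499 0.34977477]
knob [0.51030925 0.00957105 0.09263102] [ 39  43 113]
[391.64705882 223.94117647] [19 16  6  7 34] [ 0.58183357 -0.00953889  0.1309809 ] [ 0.58183009 -0.00953587  0.131     ]
q 1.1981703679713043
q 1.1982555120901783
```

View pics/crop6.png

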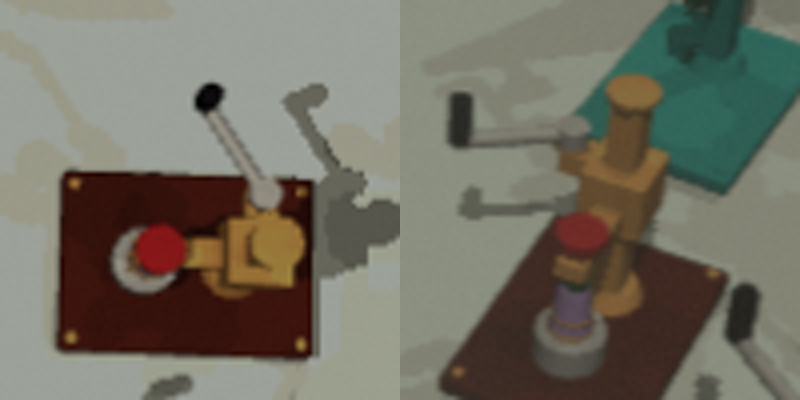

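The lever is over at q ≈ 1.2, with its post at (208,97). The foot rests on the upright thimble at (573,290), and the gripper touches nothing. I hand it in.

```bash
python3 -c "from cell import ctrl; print(ctrl.job_done())"
```

```text
the job is handed in; nothing more can be done
None
```

The thimble is measured and the lever locked on the mahogany-based brass gauge, and I handed the job in at about 11.7 s; no verdict was reported.

- **Press:** I pushed the red knob down with closed fingers. The slide force stayed around 4 N until the foot touched at a tool height of about 95 mm. I went on about 1 mm, to a total of roughly 7 N. That puts about 3 N on the thimble, though readings scatter by about 1 N.
- **Lock:** I pushed the lever post round until it met its stop, with 9.4 N at the last reading.
- **Last checks:** The top camera puts the lever at about 1.20 rad, past the 1.05 rad needed. The knob's height did not change by more than the camera noise (93.1 mm before the lever swing, 92.6 mm after). The foot still rests on the upright thimble and the gripper is clear. I did not check the other ornaments in a final picture, but no move went near them.
- **Disagreements:** The first two moves ended short of their targets, and I corrected for that. One move call was refused for missing keys and moved nothing. Touch first read as a single 5.1 N at 97.7 mm, which did not persist, so I took it as noise. The picture-based crown height of 58 mm agreed with the touch height to within about 1 mm.

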